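Put the hole saws back on their rack in order of size

ROBOT

A 6-joint arm with a two-finger parallel gripper is mounted at the origin on the work surface. World frame = base frame: x ahead of the robot, y to its left, z up, the work surface at z = 0. Lengths are in mm, angles in rad, forces in N, time in s.
With the tool pointing down it reaches from about 350 to 875 mm from the base axis. Payload 4.2 kg.
Tool frame: the origin (TCP) lies between the finger pads; the fingertips stand arm.tips_ahead ahead of it and the grasp point (between the pads) lies 8 mm behind it (arm.tips_ahead is the distance from the TCP to the fingertips, in mm); z points along the fingers, x is the direction in which the jaws open and shut, and the axes are right-handed (so a half turn about z gives the same grasp; the last joint's range is limited). The gripper opens to 85 mm and grips with 20 to 120 N. Pads are 22 mm wide; open, the fingers measure 114 mm over their backs; the gripper's body (76 mm by 85 mm) begins 54 mm behind the grasp point. The pads swing forward as they close: fully open they stand 13 mm farther back than shut.
Start: joints at [-0.929, 0.385, 0.008, 0, -1.194, -0.259], TCP at [233.463, -579.736, 242.312] pointing down, gripper open.
Joint ranges: [-3.14, 3.14], [-1.21, 2.06], [-1.07, 1.41], [-3.16, 2.05], [-2.99, -0.16], [-3.1, 3.1]. Speed limits (rad/s): [2.79, 2.79, 3.14, 3.14, 3.14, 3.14].

INTERFACE

Orientations are given as a unit quaternion [w, x, y, z].
In Python, from workcell import arm gives the robot as it stands.
- The arm moves only by the tool apply_moves, never from a script. Its argument "series" is a list of rows, each a list of 3 entries, a list of its own where there are three numbers: the opening, from -1 (shut) to 1 (fully open), so that 0 is half open, then the shift along the tool's x, y, z in mm, then the turn about the tool's z in rad. In form: [[fingers, [dx, dy, dz], spin], ...]. A call has 1 to 10 rows; each row shifts and turns the commanded pose from where the row before left it, along the tool's axes as they then stand; what a row does not reach is not made up. A row lasts 1/12 s, in which the tool goes at most 41.7 mm and 7.16 degrees, less where a joint would pass 70% of its speed; a pose out of reach is approached as far as the arm can. A call is refused whole if a number of a shift passes 41.7 or a number of a turn 0.125, either way. A call with a gripper value outside its range is refused whole. The fingers move at their own pace and stop on an object; "grip_force" is the grip in N (left out, the last holds). Time passes only in rows, so rows that do not move let the fingers close. It gives the time, the measured TCP pose, the force and the opening at its end, in the units of the state.
- arm.get_state(): the state, without advancing time (a new reading comes with each control period).
- arm.snapshot(name): name is "scene" or "side" or "wrist"; returns a dict with "color" (480x640x3 uint8, red, green, blue), "vertical_fov" (degrees; the focal length in pixels is half the picture's height over the tangent of half this angle, whatever the lens; pixels are square), "cx", "cy" (the principal point, pixels), "camera_from_world" (4x4, takes a point from world to camera coordinates); the wrist camera has in their place "T_tool_cam" (4x4, takes a point from camera to tool coordinates, whose origin is the TCP and whose axes are the tool frame's). Camera axes: x right, y down, z forward; pixel columns grow to the right and rows downward; lengths in mm; the calibration is good to about 2 mm. A picture is of the moment at which its call begins: read the wrist's pose just before it. There is no depth.
- arm.close_job(): hands the job in, once; it reports no verdict.
The state is a dict: "time": time; "q": joint angles; "joint_velocities": joint speeds; "effort": joint torques, N m; "eef_pos": TCP position; "tool_rot": TCP orientation; "ft_force": force on the tool from outside, world axes, zero at the start; "wrist_torque": the same for the moment, N m; "finger_gap": finger opening in mm.
Only numpy, scipy, OpenCV 4.12 (cv2) and the standard library are available. Lean on these libraries where they do the work, as an engineer would, in place of code of your own. Each camera call takes 0.05 s, during which the arm holds its last target. There are 200 camera calls.

TASK

Put the four loose hole saws back on the wooden rack, one over each upright stud, teeth down and sitting flat on the board, in order of size: the largest on the stud next to the grab handle, then down to the smallest at the other end. Set each one down rather than dropping it, since the teeth chip, and leave the angle gauge where it stands.

Things in the scene. Friction and masses are not known exactly. Their poses are not given: they have to be found in the camera images.
- saw_35: the smallest of the four loose hole saws: a dark steel cup, 35 mm outer diameter, 31 mm inside, 46 mm high, closed on top (with a small dark arbor hole) and open below, where its ring of teeth is. It starts standing teeth down on the bench. Origin: on its axis, in the plane of the tooth tips (bottom); z up through the closed end; yaw arbitrary.
- saw_44: the second smallest of the four loose hole saws: a dark steel cup, 44 mm outer diameter, 40 mm inside, 46 mm high, closed on top (with a small dark arbor hole) and open below, where its ring of teeth is. It starts standing teeth down on the bench. Origin: on its axis, in the plane of the tooth tips (bottom); z up through the closed end; yaw arbitrary.
- saw_52: the second largest of the four loose hole saws: a dark steel cup, 52 mm outer diameter, 48 mm inside, 46 mm high, closed on top (with a small dark arbor hole) and open below, where its ring of teeth is. It starts standing teeth down on the bench. Origin: on its axis, in the plane of the tooth tips (bottom); z up through the closed end; yaw arbitrary.
- saw_60: the largest of the four loose hole saws: a dark steel cup, 60 mm outer diameter, 56 mm inside, 46 mm high, closed on top (with a small dark arbor hole) and open below, where its ring of teeth is. It starts standing teeth down on the bench. Origin: on its axis, in the plane of the tooth tips (bottom); z up through the closed end; yaw arbitrary.
- stud_1: bright steel stud, 12 mm diameter, 29 mm tall, fixed upright on the rack: number 1 of 4 counted along the rack from its right-hand end (lowest y) as the robot sees it; neighbours are 76 to 100 mm apart. Origin: on its axis at the board's top face, 18 mm above the bench, where a seated saw's origin comes; z up, y along the rack towards stud 4, x across it.
- stud_2: bright steel stud, 12 mm diameter, 29 mm tall, fixed upright on the rack: number 2 of 4 counted along the rack from its right-hand end (lowest y) as the robot sees it; neighbours are 76 to 100 mm apart. Origin: on its axis at the board's top face, 18 mm above the bench, where a seated saw's origin comes; z up, y along the rack towards stud 4, x across it.
- stud_3: bright steel stud, 12 mm diameter, 29 mm tall, fixed upright on the rack: number 3 of 4 counted along the rack from its right-hand end (lowest y) as the robot sees it; neighbours are 76 to 100 mm apart. Origin: on its axis at the board's top face, 18 mm above the bench, where a seated saw's origin comes; z up, y along the rack towards stud 4, x across it.
- stud_4: bright steel stud, 12 mm diameter, 29 mm tall, fixed upright on the rack: number 4 of 4 counted along the rack from its right-hand end (lowest y) as the robot sees it; neighbours are 76 to 100 mm apart. Origin: on its axis at the board's top face, 18 mm above the bench, where a seated saw's origin comes; z up, y along the rack towards stud 4, x across it.
- handle: steel grab handle, an upright U, 56 mm wide across the rack and 50 mm tall, at either end of the rack (a fixed wooden board 75 x 460 mm, 18 mm thick, lying roughly along y); 65 to 77 mm beyond the end stud. It marks the largest saw's end; the other end has a flat steel plate. Origin: at its middle on the board's top face; axes as the studs'.
- gauge: loose digital angle gauge, a small upright aluminium box 28 x 62 mm, 52 mm high, with a blank screen, standing at the robot's right of the work; not to be disturbed. Origin: centre of its underside; z up.

How it is judged:
By the outcome, as a careful person would: the job done as asked, in the order asked, and still so for the second after the job is handed in, with the robot touching nothing.
It also fails if it takes over 90 s, if anything falls off the work surface, if the arm or the gripper's body presses on something with over 40 N, if the wrist force passes 120 N, or if a joint passes its speed limit or range.

## Working session

There is one attempt and no reset: what is moved stays moved. The work goes in short steps, Python scripts to look and compute and a tool call to move; the robot and the scene stay as the last step left them, time stands still between calls to the robot, and variables do not carry over. Pictures are saved under pics/ and viewed, about 12 in all and at most 16, crops included, and the job is handed in when it is done.

Besides the shell and the picture viewer there is one more tool, called by a JSON object that holds its "op" and its "data". apply_moves: Moves the arm, as the interface text tells. Its arguments: {"type":"object","properties":{"series":{"type":"array"},"grip_force":{"type":"number"}},"required":["series"]}

```bash
mkdir -p pics; ls; cat > h.py <<'E'
import numpy as np, cv2
from workcell import arm
def K(s):
    f=240/np.tan(np.radians(s["vertical_fov"])/2); return f,s["cx"],s["cy"]
def save(s,n): cv2.imwrite(f"pics/{n}.png",s["color"][:,:,::-1])
def R(q):
    w,x,y,z=q
    return np.array([[1-2*(y*y+z*z),2*(x*y-z*w),2*(x*z+y*w)],[2*(x*y+z*w),1-2*(x*x+z*z),2*(y*z-x*w)],[2*(x*z-y*w),2*(y*z+x*w),1-2*(x*x+y*y)]])
def wfc(s,st=None):
    if "camera_from_world" in s: return np.linalg.inv(np.array(s["camera_from_world"]))
    T=np.eye(4);T[:3,:3]=R(st["tool_rot"]);T[:3,3]=st["eef_pos"];return T@np.array(s["T_tool_cam"])
def cast(s,uv,z,st=None):
    T=wfc(s,st);f,cx,cy=K(s)
    d=T[:3,:3]@np.array([(uv[0]-cx)/f,(uv[1]-cy)/f,1]);o=T[:3,3]
    return o+d*(z-o[2])/d[2]
def proj(s,p,st=None):
    c=np.linalg.inv(wfc(s,st))@np.array([*p,1]);f,cx,cy=K(s);return f*c[0]/c[2]+cx,f*c[1]/c[2]+cy
E
python3 - <<'E'
from h import *
for n in("scene","side","wrist"):
    s=arm.snapshot(n);save(s,n+"0");np.save(n+"0",s,allow_pickle=True)
    st=arm.get_state();print(n,s["vertical_fov"],s["cx"],s["cy"],wfc(s,st).round(2).tolist())
print(st, arm.tips_ahead)
E
```

```text
pics
scene 50.20838317928173 311.94463615862827 232.34690807898113 [[0.04, 0.53, -0.84, 1489.77], [1.0, -0.03, 0.02, -35.17], [-0.02, -0.85, -0.53, 652.19], [0.0, 0.0, 0.0, 1.0]]
side 44.37004865044924 320.41019210087865 237.6176748466817 [[-0.77, -0.38, 0.52, -97.58], [-0.64, 0.46, -0.61, 732.17], [-0.01, -0.8, -0.6, 804.98], [0.0, 0.0, 0.0, 1.0]]
wrist 71.33378920254204 320.62944452630256 235.54486671088628 [[-0.37, 0.88, 0.3, 154.38], [0.93, 0.35, 0.12, -611.56], [0.0, 0.33, -0.94, 373.16], [0.0, 0.0, 0.0, 1.0]]
{'time': 0.15, 'q': array([-9.29398118e-01,  3.85344630e-01,  6.92364154e-03, -3.32170882e-04,
       -1.19399328e+00, -2.58608462e-01]), 'joint_velocities': array([-0.00178036, -0.00168952,  0.00405018,  0.00165806,  0.00023168,
       -0.00059281]), 'effort': array([-4.46860486e-04, -3.92677903e+01,  1.88583809e+01,  4.18859214e+00,
       -3.38795347e-03, -9.13308895e-06]), 'eef_pos': array([ 233.29758211, -579.36482866,  241.49080948]), 'tool_rot': array([-7.13078729e-04,  5.59733608e-01,  8.28672197e-01,  4.12047639e-04]), 'ft_force': array([ 0.58771423, -0.09341504,  0.42276428]), 'wrist_torque': array([ 0.04035601, -0.03419757, -0.01855474]), 'finger_gap': 85.56940619746186} 11.0
```

View pics/scene0.png

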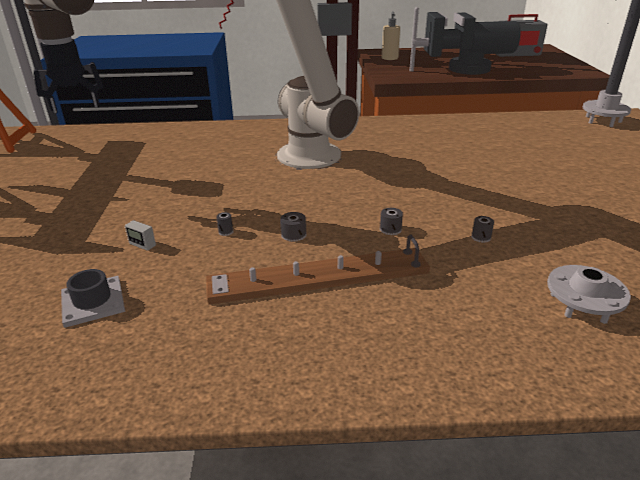

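View pics/side0.png

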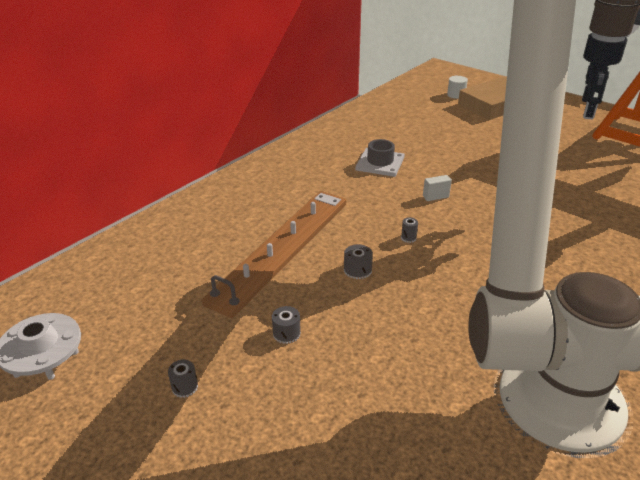

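The scene view shows saws at about (225,222), (293,225), (391,219) and (483,227), and studs at (252,274), (296,268), (340,262) and (378,258). The handle is at (413,250), which is the high-y end, so the largest saw goes on stud 4. The side view agrees. Next I'll triangulate.

```bash
python3 - <<'E'
from h import *
a=np.load("scene0.npy",allow_pickle=True).item();b=np.load("side0.npy",allow_pickle=True).item()
for n,u,v,z in [("sA",(225,214),(409.5,222),46),("sB",(293,217),(358,252),46),("sC",(391.5,212),(286,315),46),("sD",(483,220),(181,369),46),
 ("s1",(252,268),(313,205),47),("s2",(296,262),(293.5,223),47),("s3",(340,256),(269.5,246),47),("s4",(378,252),(246,267),47),("gauge",(140,224),(437,180),52)]:
    print(n,cast(a,u,z)[:2].round(1),cast(b,v,z)[:2].round(1))
# dark-blob widths in scene view
hsv=cv2.cvtColor(a["color"],cv2.COLOR_RGB2HSV)
m=((a["color"].max(2)<95)&(hsv[...,1]<90)).astype(np.uint8)
n,l,stt,c=cv2.connectedComponentsWithStats(m[190:250])
for i in range(1,n):
    if stt[i,4]>60: print(stt[i],c[i].round(1))
st=arm.get_state();print(st["eef_pos"],R(st["tool_rot"]).round(3).tolist())
E
```

```text
sA [ 437.1 -212.3] [ 441.1 -211.8]
sB [461.6 -51.9] [464.5 -52.7]
sC [453.8 179.7] [453.9 179.9]
sD [503.6 380.5] [502.1 384.8]
s1 [ 658.4 -134.9] [ 650.5 -126.1]
s2 [643.2 -46.8] [637.1 -43.8]
s3 [627.5  43.9] [620.2  50.6]
s4 [617.9 123.8] [608.5 130.8]
gauge [ 480.2 -400. ] [ 482.5 -397. ]
[380  18  23  27 485] [390.9  31.7]
[217  22  17  24 279] [224.6  33.9]
[280  22  27  30 636] [292.9  36.1]
[471  26  23  27 450] [482.2  39. ]
[126  37  19  20 198] [135.3  46.4]
[144  37  12  23 169] [149.3  48.5]
[404  44  15  16 104] [411.3  52.3]
[ 233.29758211 -579.36482866  241.49080948] [[-0.373, 0.928, -0.001], [0.928, 0.373, 0.001], [0.002, -0.0, -1.0]]
```

{"op": "apply_moves", "data": {"series": [[1, [25, 24, -2], 0], [1, [25, 24, -2], 0], [1, [25, 24, -2], 0], [1, [25, 24, -2], 0], [1, [25, 24, -2], 0], [1, [25, 24, -2], 0], [1, [25, 24, -2], 0], [1, [25, 24, -2], 0], [1, [25, 24, -2], 0], [1, [25, 24, -2], 0]]}}

```text
time: 0.98
eef_pos: [362.7, -256.5, 262.3]
tool_rot: [-0.0, 0.56, 0.829, 0.0]
ft_force: [1.7, -0.3, -0.1]
finger_gap: 85.8
```

{"op": "apply_moves", "data": {"series": [[1, [25, 24, -2], 0], [1, [25, 24, -2], 0], [1, [25, 24, -2], 0], [1, [25, 24, -2], 0], [1, [30, 24, -2], 0], [1, [30, 24, -2], 0], [1, [0, 0, 0], 0.1], [1, [0, 0, 0], 0.1], [1, [0, 0, 0], 0.1], [1, [0, 0, 0], 0.084]]}}

```text
time: 1.82
eef_pos: [436.3, -55.5, 274.1]
tool_rot: [-0.0, 0.709, 0.705, -0.0]
ft_force: [-0.5, 0.3, -0.4]
finger_gap: 85.7
```

```bash
python3 - <<'E'
from h import *
st=arm.get_state();s=arm.snapshot("wrist");save(s,"w1");np.save("w1",[s,st],allow_pickle=True)
print(st["time"],st["eef_pos"],R(st["tool_rot"]).round(3).tolist(),st["q"].round(2),wfc(s,st).round(2).tolist())
E
```

```text
1.8167 [436.33732635 -55.47468628 274.0557312 ] [[0.005, 1.0, -0.001], [1.0, -0.005, 0.0], [0.0, -0.001, -1.0]] [ 0.25  0.04 -0.36 -0.   -1.17 -1.82] [[0.0, 0.95, 0.33, 351.31], [1.0, -0.0, -0.0, -55.56], [0.0, 0.33, -0.95, 405.77], [0.0, 0.0, 0.0, 1.0]]
```

View pics/w1.png

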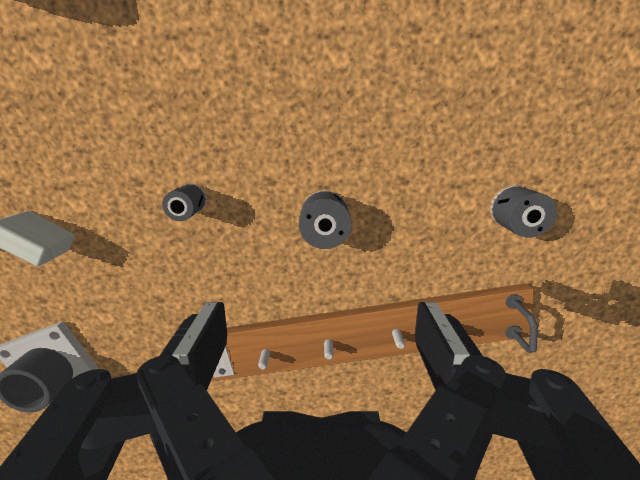

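The wrist view shows arbor holes for saw A at (177,206), B at (325,225) and C at (534,216). Stud tops 1 to 3 are near (263,366), (328,357) and (400,346). Saw D is out of view to the right.

```bash
python3 - <<'E'
from h import *
s,st=np.load("w1.npy",allow_pickle=True)
T=wfc(s,st);f,_,_=K(s)
g=cv2.cvtColor(s["color"],cv2.COLOR_RGB2HSV);rgb=s["color"].astype(int)
m=((rgb.max(2)<125)&(g[...,1]<70)).astype(np.uint8)
for n,u in [("A",(177,206)),("B",(325,225)),("C",(534,216))]:
    p=cast(s,u,46,st);print(n,p.round(1))
for n,u in [("s1",(263,366)),("s2",(328,357)),("s3",(400,346))]:
    print(n,cast(s,u,47,st).round(1))
x=m[180:260,480:580];print(f)
# sizes: width of saw perpendicular to radial lean via minAreaRect
n,l,q,c=cv2.connectedComponentsWithStats(m[150:290])
for i in range(1,n):
    if q[i,4]>300:
        pts=np.argwhere(l==i)[:,::-1].astype(np.float32);print(cv2.minAreaRect(pts),q[i])
E
```

```text
A [ 440.4 -214.5   46. ]
B [463.1 -51.1  46. ]
C [453.6 182.1  46. ]
s1 [ 656.  -132.4   47. ]
s2 [642.1 -47.2  47. ]
s3 [625.5  45.   47. ]
334.4029040717043
((184.4000244140625, 51.80000686645508), (31.304948806762695, 44.72135925292969), 63.43495178222656) [162  34  45  37 879]
((523.550048828125, 61.850006103515625), (62.9293212890625, 46.80170822143555), 18.434947967529297) [ 492   36   65   52 2030]
((324.5, 69.5), (57.0, 51.0), 90.0) [ 299   41   52   58 2007]
((37.836402893066406, 80.88042449951172), (67.96870422363281, 46.76245880126953), 46.46879959106445) [   0   61   75   55 1846]
```

Sizes come out as B=60, C=52, D=44 and A=35. I'll go above B and turn the jaws across the rack (yaw about 9.8°).

{"op": "apply_moves", "data": {"series": [[1, [4, 27, 10], 0], [1, [0, 0, 10], -0.124], [1, [0, 0, 10], -0.124], [1, [0, 0, 10], -0.124], [1, [0, 0, 10], -0.124], [1, [0, 0, 10], -0.124], [1, [0, 0, 10], -0.124], [1, [0, 0, 10], -0.124], [1, [0, 0, 10], -0.124], [1, [0, 0, 10], -0.124]]}}

```text
time: 2.7
eef_pos: [463.3, -52.1, 173.7]
tool_rot: [-0.0, 0.222, 0.975, -0.0]
ft_force: [-0.1, -0.1, -0.0]
finger_gap: 85.1
```

{"op": "apply_moves", "data": {"series": [[1, [0, 0, 10], -0.124], [1, [0, 0, 10], -0.124], [1, [0, 0, 10], -0.124], [1, [0, 0, 10], -0.124], [1, [0, 0, 0], -0.124], [1, [0, 0, 0], 0]]}}

```text
time: 3.2
eef_pos: [463.0, -52.2, 133.6]
tool_rot: [-0.001, -0.084, 0.997, -0.0]
ft_force: [0.5, 0.1, 0.6]
finger_gap: 85.5
```

```bash
cat > look.py <<'E'
import sys
from h import *
def look(n):
    st=arm.get_state();s=arm.snapshot("wrist");save(s,n);np.save(n,[s,st],allow_pickle=True)
    r=R(st["tool_rot"]);print("t",st["time"],"tcp",st["eef_pos"].round(1),"xang",np.degrees(np.arctan2(r[1,0],r[0,0])).round(1),"z",r[:,2].round(3),"q6",st["q"][5].round(2),"gap",st["finger_gap"].round(1),"F",st["ft_force"].round(1))
    return s,st
def todo(st,x,y,z):
    r=R(st["tool_rot"]);print("tool delta to",(x,y,z),(r.T@(np.array([x,y,z])-st["eef_pos"])).round(1))
def hole(s,st,x,y,z=46,rad=40):
    """centre of the black arbor hole near the expected spot, inside the bright ring"""
    u=np.array(proj(s,(x,y,z),st)).round().astype(int)
    g=cv2.cvtColor(s["color"],cv2.COLOR_RGB2GRAY)
    x0,y0=np.maximum(u-rad,0);roi=g[y0:y0+2*rad,x0:x0+2*rad]
    n,l,q,c=cv2.connectedComponentsWithStats((roi<25).astype(np.uint8))
    out=[]
    for i in range(1,n):
        a=q[i,4];w,h=q[i,2:4]
        if a>25 and 0.6<w/h<1.6 and a>.6*w*h: out.append((a,(c[i]+[x0,y0]).round(1),cast(s,c[i]+[x0,y0],z,st)[:2].round(1)))
    print("expect px",u,"holes",out)
E
python3 - <<'E'
from look import *
s,st=look("w2");hole(s,st,463,-51);todo(st,463,-51,22)
E
```

```text
Traceback (most recent call last):
  File "look.py", line 5, in look
    r=R(st["tool_rot"]);print("t",st["time"],"tcp",st["eef_pos"].round(1),"xang",np.degrees(np.arctan2(r[1,0],r[0,0])).round(1),"z",r[:,2].round(3),"q6",st["q"][5].round(2),"gap",st["finger_gap"].round(1),"F",st["ft_force"].round(1))
                                                                                                                                                                                   ^^^^^^^^^^^^^^^^^^^^^^
AttributeError: 'float' object has no attribute 'round'
```

View pics/w2.png

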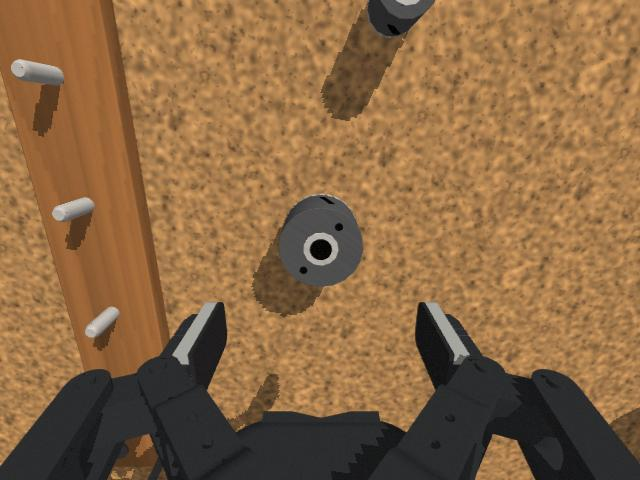

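Saw B's hole is at (320,249), centred between the fingers. Stud tops are near (18,68), (59,211) and (93,329).

```bash
sed -i 's/st\["finger_gap"\].round(1)/round(float(st["finger_gap"]),1)/' look.py; python3 - <<'E'
from look import *
s,st=look("w2");hole(s,st,463,-51);todo(st,463,-51,22)
for n,u in [("s3",(18,68)),("s2",(59,211)),("s1",(93,329))]: print(n,cast(s,u,47,st).round(1))
E
```

```text
t 3.25 tcp [463.4 -52.1 134.1] xang -170.7 z [-0.001 -0.    -1.   ] q6 -0.08 gap 85.0 F [-0.1 -0.3 -0.2]
expect px [320 249] holes [(np.int32(41), array([339.1, 226.3]), array([452.6, -69.6])), (np.int32(315), array([321.5, 249. ]), array([461.8, -51.1])), (np.int32(37), array([303.9, 269.7]), array([471.7, -33.2]))]
tool delta to (463, -51, 22) [  0.2   1.2 112.1]
s3 [ 657.1 -135.4   47. ]
s2 [641.1 -49.9  47. ]
s1 [623.8  41.8  47. ]
```

{"op": "apply_moves", "data": {"series": [[1, [0.5, 1, 20], 0], [1, [0, 0, 20], 0], [1, [0, 0, 20], 0], [1, [0, 0, 20], 0], [1, [0, 0, 20], 0], [1, [0, 0, 11], 0], [1, [0, 0, 0], 0], [-1, [0, 0, 0], 0], [-1, [0, 0, 0], 0], [-1, [0, 0, 0], 0]], "grip_force": 50}}

```text
time: 4.13
eef_pos: [463.8, -51.0, 24.8]
tool_rot: [0.001, -0.082, 0.997, 0.0]
ft_force: [-0.5, -0.7, 1.4]
finger_gap: 59.3
```

{"op": "apply_moves", "data": {"series": [[-1, [0, 0, 0], 0], [-1, [0, 0, 0], 0], [-1, [0, 0, 0], 0], [-1, [0, 0, 0], 0]]}}

```text
time: 4.47
eef_pos: [463.8, -51.0, 24.8]
tool_rot: [0.001, -0.082, 0.997, 0.0]
ft_force: [-1.7, 0.7, 6.8]
finger_gap: 59.2
```

{"op": "apply_moves", "data": {"series": [[-1, [0, 0, -10], 0], [-1, [0, 0, -25], 0], [-1, [0, 0, -25], 0], [-1, [0, 0, -25], 0], [-1, [0, 0, 0], 0]]}}

```text
time: 4.88
eef_pos: [466.1, -50.6, 113.2]
tool_rot: [0.006, -0.082, 0.997, 0.0]
ft_force: [0.4, -0.1, -1.7]
finger_gap: 59.5
```

{"op": "apply_moves", "data": {"series": [[-1, [-15, 12, 0], 0], [-1, [-22, 18, 0], 0], [-1, [-22, 18, 0], 0], [-1, [-22, 18, 0], 0], [-1, [-22, 18, 0], 0], [-1, [-22, 18, 0], 0], [-1, [-22, 18, 0], 0], [-1, [-20, 18, 0], 0], [-1, [-11, 10, 0], 0], [-1, [0, 0, 0], 0]]}}

```text
time: 5.72
eef_pos: [615.9, 126.5, 107.2]
tool_rot: [0.001, -0.083, 0.997, 0.0]
ft_force: [1.1, 0.6, -1.2]
finger_gap: 59.2
```

```bash
python3 - <<'E'
from look import *
s,st=look("w3");todo(st,615.5,124,43)
a=arm.snapshot("scene");cv2.imwrite("pics/c3.png",cv2.resize(a["color"][170:310,190:510,::-1],None,fx=2.5,fy=2.5,interpolation=cv2.INTER_CUBIC))
E
```

```text
t 5.7167 tcp [615.9 126.5 107.2] xang -170.5 z [ 0.001  0.001 -1.   ] q6 -0.29 gap 59.2 F [ 1.1  0.6 -1.2]
tool delta to (615.5, 124, 43) [ 0.9 -2.4 64.2]
```

View pics/w3.png

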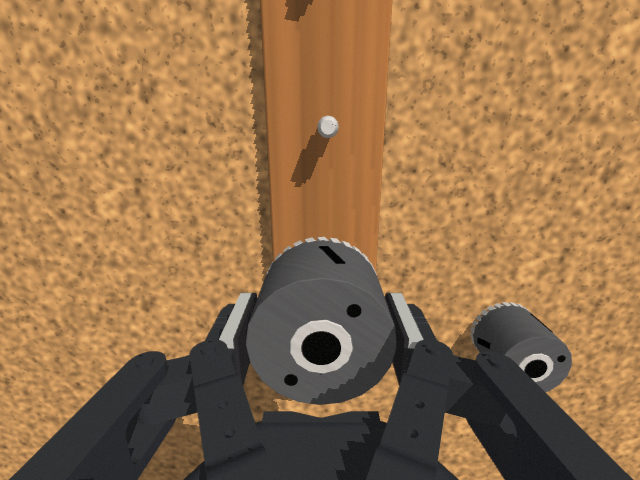

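View pics/c3.png

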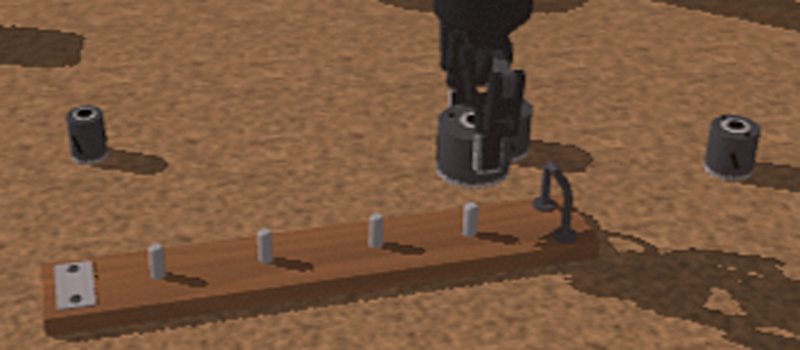

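The wrist view shows saw 60 held upright with its hole at (321,347) and stud 3 at (328,123). In the scene crop it hangs above and in line with stud 4.

{"op": "apply_moves", "data": {"series": [[-1, [1, -2.4, 10], 0], [-1, [0, 0, 18], 0], [-1, [0, 0, 15], 0], [-1, [0, 0, 10], 0], [-1, [0, 0, 5], 0], [-1, [0, 0, 2], 0], [-1, [0, 0, 1], 0], [-1, [0, 0, 1], 0], [-1, [0, 0, 0], 0]]}}

```text
time: 6.57
eef_pos: [614.1, 121.6, 46.9]
tool_rot: [0.001, -0.082, 0.997, 0.0]
ft_force: [0.8, 0.3, -1.0]
finger_gap: 59.0
```

```bash
python3 - <<'E'
from look import *
s,st=look("w4");todo(st,615.5,124,43);hole(s,st,615.5,124,64.5,60)
s,st=np.load("w3.npy",allow_pickle=True);print(cast(s,(328,122),47,st))
E
```

```text
t 6.5667 tcp [614.1 121.6  46.9] xang -170.6 z [ 0.001  0.001 -1.   ] q6 -0.29 gap 59.0 F [ 0.8  0.3 -1. ]
tool delta to (615.5, 124, 43) [-1.8  2.2  3.9]
expect px [314 346] holes [(np.int32(138), array([353.7, 310.3]), array([602.9, 105.2])), (np.int32(987), array([321. , 347.9]), array([612.6, 124.7])), (np.int32(106), array([290.5, 379.6]), array([622.7, 142.7]))]
[625.11373625  43.26098428  47.        ]
```

{"op": "apply_moves", "data": {"series": [[-1, [-2.5, 0, 1], 0], [-1, [0, 0, 1], 0], [-1, [0, 0, 1], 0], [-1, [0, 0, 0.5], 0], [-1, [0, 0, 0.5], 0], [-1, [0, 0, 0], 0]]}}

```text
time: 7.12
eef_pos: [616.3, 121.9, 42.9]
tool_rot: [0.0, -0.082, 0.997, -0.0]
ft_force: [-2.1, -0.1, 1.7]
finger_gap: 59.1
```

{"op": "apply_moves", "data": {"series": [[-1, [0, 0, 0.5], 0], [-1, [0, 0, 0], 0], [0.6, [0, 0, 0], 0], [1, [0, 0, 0], 0], [1, [0, 0, 0], 0], [1, [0, 0, -10], 0], [1, [0, 0, -30], 0], [1, [0, 0, -30], 0], [1, [0, 0, -20], 0], [1, [0, 0, 0], 0]]}}

```text
time: 7.95
eef_pos: [619.5, 122.8, 138.2]
tool_rot: [0.006, -0.082, 0.997, 0.001]
ft_force: [0.7, 0.8, 0.2]
finger_gap: 84.9
```

```bash
python3 - <<'E'
from look import *
s,st=look("w5");hole(s,st,615.5,124,64,60);hole(s,st,453.6,181,46,60);todo(st,454,181,130)
E
```

```text
t 7.95 tcp [619.5 122.8 138.2] xang -170.5 z [ 0.011  0.003 -1.   ] q6 -0.29 gap 84.9 F [0.7 0.8 0.2]
expect px [326 257] holes [(np.int32(47), array([346.4, 230.5]), array([605.9, 103.4])), (np.int32(360), array([327.1, 254.5]), array([615.3, 122. ])), (np.int32(40), array([308.5, 276. ]), array([625. , 139.8]))]
expect px [515 346] holes [(np.int32(28), array([539.3, 337.1]), array([437.7, 170.1])), (np.int32(230), array([516.8, 346.4]), array([451.9, 181.5])), (np.int32(27), array([493.1, 353.5]), array([468. , 191.3]))]
tool delta to (454, 181, 130) [153.7  84.6   6.6]
```

View pics/w5.png

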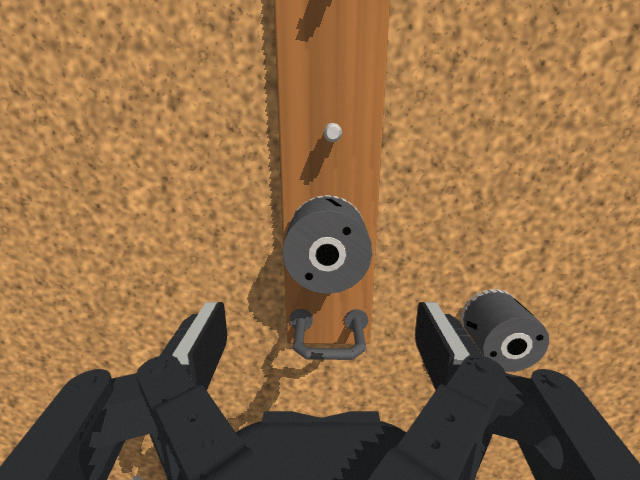

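Saw 60 sits at (615,122) with its hole at (327,254), next to the handle and standing flat. Saw C's hole is at (517,346). I'll fetch C next.

{"op": "apply_moves", "data": {"series": [[1, [14, 8, 0], 0], [1, [22, 12, 0], 0], [1, [22, 12, 0], 0], [1, [22, 12, 0], 0], [1, [22, 12, 0], 0], [1, [22, 12, 0], 0], [1, [20, 11, 0], 0], [1, [10.5, 6, 0], 0], [1, [0, 0, 0], 0], [1, [0, 0, 0], 0]]}}

```text
time: 8.83
eef_pos: [449.9, 180.7, 131.8]
tool_rot: [0.0, -0.083, 0.997, -0.0]
ft_force: [0.4, -0.1, 0.7]
finger_gap: 85.6
```

```bash
python3 - <<'E'
from look import *
s,st=look("w6");hole(s,st,453,181,46,60);todo(st,453,181,24.5)
E
```

```text
t 8.8333 tcp [449.9 180.7 131.8] xang -170.5 z [ 0. -0. -1.] q6 -0.55 gap 85.6 F [ 0.4 -0.1  0.7]
expect px [315 248] holes [(np.int32(40), array([339.2, 237.2]), array([437.9, 170.3])), (np.int32(329), array([315.1, 248.3]), array([453. , 181.2])), (np.int32(39), array([291.1, 258.1]), array([468.4, 191.3]))]
tool delta to (453, 181, 24.5) [ -3.1  -0.2 107.3]
```

{"op": "apply_moves", "data": {"series": [[1, [-3, 0, 15], 0], [1, [0, 0, 20], 0], [1, [0, 0, 20], 0], [1, [0, 0, 20], 0], [1, [0, 0, 20], 0], [1, [0, 0, 11], 0], [1, [0, 0, 0], 0], [-1, [0, 0, 0], 0], [-1, [0, 0, 0], 0], [-1, [0, 0, 0], 0]]}}

```text
time: 9.72
eef_pos: [453.9, 181.4, 26.7]
tool_rot: [0.001, -0.082, 0.997, 0.001]
ft_force: [-0.8, -0.3, 19.6]
finger_gap: 51.7
```

{"op": "apply_moves", "data": {"series": [[-1, [0, 0, 0], 0], [-1, [0, 0, 0], 0], [-1, [0, 0, 0], 0], [-1, [0, 0, 0], 0]]}}

```text
time: 10.05
eef_pos: [453.9, 181.5, 27.1]
tool_rot: [0.001, -0.082, 0.997, 0.001]
ft_force: [1.8, -1.7, 6.2]
finger_gap: 51.1
```

{"op": "apply_moves", "data": {"series": [[-1, [0, 0, -10], 0], [-1, [0, 0, -25], 0], [-1, [0, 0, -25], 0], [-1, [0, 0, -25], 0], [-1, [0, 0, 0], 0]]}}

```text
time: 10.47
eef_pos: [455.0, 182.7, 115.2]
tool_rot: [0.004, -0.082, 0.997, 0.002]
ft_force: [0.5, 0.9, -2.5]
finger_gap: 51.0
```

{"op": "apply_moves", "data": {"series": [[-1, [-11, -13, 0], 0], [-1, [-18, -20, 0], 0], [-1, [-18, -20, 0], 0], [-1, [-18, -20, 0], 0], [-1, [-18, -20, 0], 0], [-1, [-18, -20, 0], 0], [-1, [-18, -20, 0], 0], [-1, [-17, -19, 0], 0], [-1, [-10, -12, 0], 0], [-1, [0, 0, 0], 0]]}}

```text
time: 11.3
eef_pos: [624.8, 41.0, 108.9]
tool_rot: [-0.001, -0.08, 0.997, -0.0]
ft_force: [1.1, -0.2, -1.7]
finger_gap: 51.1
```

```bash
cat > st.py <<'E'
from look import *
import sys
s,st=look(sys.argv[1]);v=list(map(float,sys.argv[2:]));todo(st,*v[:3])
if len(v)>3: hole(s,st,v[0],v[1],v[3],60)
E
python3 st.py w7 624.8 43 45 
```

```text
t 11.3 tcp [624.8  41.  108.9] xang -170.8 z [-0.001 -0.    -1.   ] q6 -0.16 gap 51.1 F [ 1.1 -0.2 -1.7]
tool delta to (624.8, 43.0, 45.0) [-0.4  2.  63.9]
```

{"op": "apply_moves", "data": {"series": [[-1, [0, 2, 10], 0], [-1, [0, 0, 18], 0], [-1, [0, 0, 15], 0], [-1, [0, 0, 10], 0], [-1, [0, 0, 5], 0], [-1, [0, 0, 2], 0], [-1, [0, 0, 0], 0], [-1, [0, 0, 0], 0]]}}

```text
time: 12.02
eef_pos: [623.8, 45.3, 51.4]
tool_rot: [0.001, -0.082, 0.997, 0.0]
ft_force: [-0.0, 0.2, -2.0]
finger_gap: 51.0
```

```bash
python3 st.py w8 624.8 43 45 66
```

```text
t 12.0167 tcp [623.8  45.3  51.4] xang -170.6 z [ 0.001  0.    -1.   ] q6 -0.17 gap 51.0 F [-0.   0.2 -2. ]
tool delta to (624.8, 43.0, 45.0) [-0.6 -2.5  6.4]
expect px [317 331] holes [(np.int32(126), array([363.2, 325.5]), array([606.6,  37. ])), (np.int32(944), array([321. , 343.9]), array([622.2,  48.8])), (np.int32(114), array([280. , 358.7]), array([638.1,  59. ]))]
```

{"op": "apply_moves", "data": {"series": [[-1, [-1, -3.5, 2], 0], [-1, [0, 0, 1.5], 0], [-1, [0, 0, 1], 0], [-1, [0, 0, 1], 0], [-1, [0, 0, 0.5], 0], [-1, [0, 0, 0], 0]]}}

```text
time: 12.57
eef_pos: [624.9, 41.5, 45.2]
tool_rot: [0.0, -0.082, 0.997, -0.0]
ft_force: [-1.1, -0.6, 1.1]
finger_gap: 50.9
```

Contact starts here (Fz rises from -2 to +1). Now a slight press, release and rise.

{"op": "apply_moves", "data": {"series": [[-1, [0, 0, 0.5], 0], [-1, [0, 0, 0], 0], [0.5, [0, 0, 0], 0], [1, [0, 0, 0], 0], [1, [0, 0, 0], 0], [1, [0, 0, -10], 0], [1, [0, 0, -30], 0], [1, [0, 0, -30], 0], [1, [0, 0, -20], 0], [1, [0, 0, 0], 0]]}}

```text
time: 13.4
eef_pos: [628.3, 42.3, 140.8]
tool_rot: [0.006, -0.083, 0.997, 0.001]
ft_force: [0.3, -0.1, 0.8]
finger_gap: 85.4
```

```bash
python3 st.py w9 625 43 45 64; python3 - <<'E'
from look import *
todo(arm.get_state(),503,382.5,135)
E
```

```text
t 13.4 tcp [628.3  42.3 140.8] xang -170.5 z [ 0.011  0.002 -1.   ] q6 -0.16 gap 85.4 F [ 0.3 -0.1  0.8]
tool delta to (625.0, 43.0, 45.0) [ 4.2  1.2 95.7]
expect px [325 255] holes [(np.int32(47), array([352.5, 241.4]), array([609. ,  30.4])), (np.int32(357), array([327.4, 253.1]), array([623.9,  41.4])), (np.int32(41), array([302.3, 263.1]), array([639.5,  51.6]))]
tool delta to (503, 382.5, 135) [ 66.4 355.9   2.8]
```

View pics/w9.png

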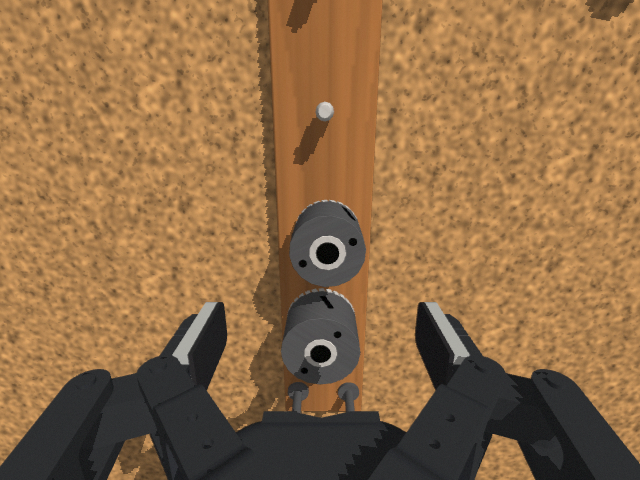

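Saw 52 is on stud 3 (hole at (327,253)), saw 60 is still on stud 4, and both stand flat. Stud 2's top is at (325,110). Now saw D.

{"op": "apply_moves", "data": {"series": [[1, [3, 16, 0], 0], [1, [5, 27, 0], 0], [1, [5, 27, 0], 0], [1, [5, 27, 0], 0], [1, [5, 27, 0], 0], [1, [5, 27, 0], 0], [1, [5, 27, 0], 0], [1, [5, 27, 0], 0], [1, [5, 27, 0], 0], [1, [5, 27, 0], 0]]}}

```text
time: 14.28
eef_pos: [534.1, 290.3, 133.4]
tool_rot: [-0.001, -0.082, 0.997, -0.0]
ft_force: [-0.2, 0.8, 0.1]
finger_gap: 85.4
```

{"op": "apply_moves", "data": {"series": [[1, [5, 27, 0], 0], [1, [5, 27, 0], 0], [1, [5, 25, 0], 0], [1, [3, 15, 0], 0], [1, [0, 0, 0], 0], [1, [0, 0, 0], 0]]}}

```text
time: 14.78
eef_pos: [501.5, 379.2, 133.5]
tool_rot: [-0.001, -0.082, 0.997, -0.001]
ft_force: [-0.4, -0.2, -0.4]
finger_gap: 85.2
```

```bash
python3 st.py w10 503 382.5 24.5 46
```

```text
t 14.7833 tcp [501.5 379.2 133.5] xang -170.5 z [-0.001 -0.001 -1.   ] q6 -0.74 gap 85.2 F [-0.4 -0.2 -0.4]
tool delta to (503.0, 382.5, 24.5) [ -2.1   3.1 109. ]
expect px [317 252] holes [(np.int32(320), array([318. , 254.3]), array([501.6, 384.4])), (np.int32(39), array([341. , 249.6]), array([486.3, 378.2])), (np.int32(38), array([295.1, 258.1]), array([517.2, 389.9]))]
```

{"op": "apply_moves", "data": {"series": [[1, [-1, 4, 15], 0], [1, [0, 0, 20], 0], [1, [0, 0, 20], 0], [1, [0, 0, 20], 0], [1, [0, 0, 20], 0], [1, [0, 0, 13], 0], [1, [0, 0, 0], 0], [-1, [0, 0, 0], 0], [-1, [0, 0, 0], 0], [-1, [0, 0, 0], 0]]}}

```text
time: 15.67
eef_pos: [503.4, 383.5, 27.8]
tool_rot: [0.001, -0.082, 0.997, 0.001]
ft_force: [-0.7, -0.3, 0.0]
finger_gap: 51.8
```

{"op": "apply_moves", "data": {"series": [[-1, [0, 0, 0], 0], [-1, [0, 0, 0], 0], [-1, [0, 0, 0], 0], [-1, [0, 0, 0], 0], [-1, [0, 0, 0], 0]]}}

```text
time: 16.08
eef_pos: [503.3, 383.8, 28.1]
tool_rot: [0.001, -0.082, 0.997, 0.001]
ft_force: [0.0, -1.3, 6.4]
finger_gap: 42.9
```

{"op": "apply_moves", "data": {"series": [[-1, [0, 0, -10], 0], [-1, [0, 0, -25], 0], [-1, [0, 0, -30], 0], [-1, [0, 0, -28], 0], [-1, [0, 0, 0], 0], [-1, [-2, -16, 0], 0], [-1, [-4, -27, 0], 0], [-1, [-4, -27, 0], 0], [-1, [-4, -27, 0], 0], [-1, [-4, -27, 0], 0]]}}

```text
time: 16.92
eef_pos: [539.7, 261.8, 118.2]
tool_rot: [-0.001, -0.082, 0.997, -0.001]
ft_force: [0.5, -0.1, -0.2]
finger_gap: 43.1
```

{"op": "apply_moves", "data": {"series": [[-1, [-4, -27, 0], 0], [-1, [-4, -27, 0], 0], [-1, [-4, -27, 0], 0], [-1, [-4, -27, 0], 0], [-1, [-4, -27, 0], 0], [-1, [-4, -27, 0], 0], [-1, [-4, -27, 0], 0], [-1, [-4, -27, 0], 0], [-1, [-4, -27, 0], 0], [-1, [-4, -27, 0], 0]]}}

```text
time: 17.75
eef_pos: [623.0, 2.1, 118.1]
tool_rot: [-0.001, -0.082, 0.997, 0.0]
ft_force: [0.1, 0.8, -1.1]
finger_gap: 42.8
```

{"op": "apply_moves", "data": {"series": [[-1, [-4, -27, 0], 0], [-1, [-4, -25, 0], 0], [-1, [-2, -3, 0], 0], [-1, [0, 0, 0], 0], [-1, [0, 0, 0], 0]]}}

```text
time: 18.17
eef_pos: [641.9, -48.8, 118.3]
tool_rot: [-0.001, -0.081, 0.997, 0.0]
ft_force: [0.4, -0.2, -0.4]
finger_gap: 42.8
```

```bash
python3 st.py w11 641.8 -48 46; python3 - <<'E'
from look import *
s,st=np.load("w9.npy",allow_pickle=True);print(cast(s,(325,110),47,st))
E
```

```text
t 18.1667 tcp [641.9 -48.8 118.3] xang -170.7 z [-0.002  0.    -1.   ] q6 -0.01 gap 42.8 F [ 0.4 -0.2 -0.4]
tool delta to (641.8, -48.0, 46.0) [-0.2  0.7 72.3]
[640.78669538 -47.42018085  47.        ]
```

{"op": "apply_moves", "data": {"series": [[-1, [0, 0.5, 12], 0], [-1, [0, 0, 18], 0], [-1, [0, 0, 18], 0], [-1, [0, 0, 12], 0], [-1, [0, 0, 5], 0], [-1, [0, 0, 2], 0], [-1, [0, 0, 0], 0], [-1, [0, 0, 0], 0]]}}

```text
time: 18.88
eef_pos: [643.5, -47.8, 53.1]
tool_rot: [0.001, -0.082, 0.997, -0.0]
ft_force: [0.2, 0.0, -2.2]
finger_gap: 42.5
```

```bash
python3 st.py w12 641.3 -48 46 69
```

```text
t 18.8833 tcp [643.5 -47.8  53.1] xang -170.6 z [ 0.002 -0.    -1.   ] q6 -0.01 gap 42.5 F [ 0.2  0.  -2.2]
tool delta to (641.3, -48.0, 46.0) [2.2 0.2 7.1]
expect px [324 339] holes [(np.int32(937), array([321. , 344.6]), array([642. , -45.1])), (np.int32(124), array([361.1, 336.6]), array([626.4, -51.7])), (np.int32(113), array([281.1, 349.8]), array([657.9, -39.8]))]
```

{"op": "apply_moves", "data": {"series": [[-1, [1, -2, 2], 0], [-1, [0, 0, 2], 0], [-1, [0, 0, 1], 0], [-1, [0, 0, 1], 0], [-1, [0, 0, 0.5], 0], [-1, [0, 0, 0], 0]]}}

```text
time: 19.43
eef_pos: [642.1, -50.4, 46.1]
tool_rot: [-0.0, -0.082, 0.997, -0.0]
ft_force: [-1.9, -1.5, 0.3]
finger_gap: 43.1
```

{"op": "apply_moves", "data": {"series": [[-1, [0, 0, 0.5], 0], [-1, [0, 0, 0], 0], [0.3, [0, 0, 0], 0], [1, [0, 0, 0], 0], [1, [0, 0, 0], 0], [1, [0, 0, 0], 0], [1, [0, 0, -10], 0], [1, [0, 0, -30], 0], [1, [0, 0, -30], 0], [1, [0, 0, -20], 0]]}}

```text
time: 20.27
eef_pos: [643.4, -50.3, 138.9]
tool_rot: [0.002, -0.082, 0.997, -0.0]
ft_force: [0.8, 0.2, -0.1]
finger_gap: 85.3
```

```bash
python3 st.py w13 641 -49 46 64; python3 - <<'E'
from look import *
todo(arm.get_state(),440,-213.5,135)
E
```

```text
t 20.2667 tcp [643.4 -50.3 138.9] xang -170.6 z [ 0.004 -0.    -1.   ] q6 -0.01 gap 85.3 F [ 0.8  0.2 -0.1]
tool delta to (641.0, -49.0, 46.0) [ 2.5  1.8 92.9]
expect px [323 257] holes [(np.int32(356), array([323.2, 256.2]), array([641. , -49.4])), (np.int32(44), array([347.5, 251. ]), array([625.7, -55.8])), (np.int32(40), array([298.8, 260.1]), array([656.7, -44. ]))]
tool delta to (440, -213.5, 135) [ 229.8 -127.1    5.9]
```

View pics/w13.png

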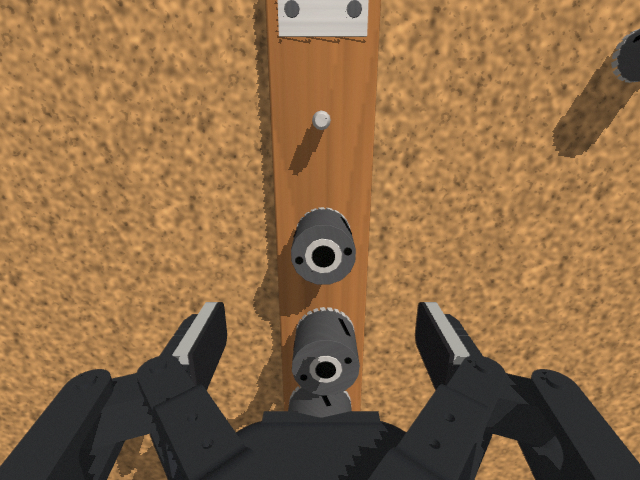

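Saw 44 sits on stud 2 (hole at (323,256), which is (641,-49)). Stud 1's top is at (321,118). Now saw A.

{"op": "apply_moves", "data": {"series": [[1, [15, -8, 0], 0], [1, [25, -14, 0], 0], [1, [25, -14, 0], 0], [1, [25, -14, 0], 0], [1, [25, -14, 0], 0], [1, [25, -14, 0], 0], [1, [25, -14, 0], 0], [1, [25, -14, 0], 0], [1, [25, -13, 0], 0], [1, [15, -8, 0], 0]]}}

```text
time: 21.15
eef_pos: [433.7, -214.1, 135.8]
tool_rot: [-0.0, -0.081, 0.997, 0.0]
ft_force: [0.2, 0.1, -0.5]
finger_gap: 85.6
```

{"op": "apply_moves", "data": {"series": [[1, [0, 0, 0], 0], [1, [0, 0, 0], 0]]}}

```text
time: 21.32
eef_pos: [435.9, -213.6, 136.1]
tool_rot: [0.001, -0.081, 0.997, -0.0]
ft_force: [0.7, -0.9, -0.3]
finger_gap: 85.5
```

```bash
python3 st.py w14 440 -213.5 25 46; python3 - <<'E'
from look import *
s,st=np.load("w13.npy",allow_pickle=True);print(cast(s,(321,118),47,st))
E
```

```text
t 21.3167 tcp [ 435.9 -213.6  136.1] xang -170.7 z [ 0.002 -0.    -1.   ] q6 0.28 gap 85.5 F [ 0.7 -0.9 -0.3]
tool delta to (440.0, -213.5, 25.0) [ -3.9  -0.5 111.1]
expect px [314 246] holes [(np.int32(319), array([313.8, 245.1]), array([ 440.2, -213.8]))]
[ 656.87659153 -135.17219012   47.        ]
```

{"op": "apply_moves", "data": {"series": [[1, [-4, 0, 15], 0], [1, [0, 0, 20], 0], [1, [0, 0, 20], 0], [1, [0, 0, 20], 0], [1, [0, 0, 20], 0], [1, [0, 0, 15], 0], [1, [0, 0, 0], 0], [-1, [0, 0, 0], 0], [-1, [0, 0, 0], 0], [-1, [0, 0, 0], 0]]}}

```text
time: 22.2
eef_pos: [441.2, -212.3, 26.4]
tool_rot: [0.001, -0.082, 0.997, -0.0]
ft_force: [-0.1, 1.2, -0.1]
finger_gap: 51.8
```

{"op": "apply_moves", "data": {"series": [[-1, [0, 0, 0], 0], [-1, [0, 0, 0], 0], [-1, [0, 0, 0], 0], [-1, [0, 0, 0], 0], [-1, [0, 0, 0], 0], [-1, [0, 0, 0], 0]]}}

```text
time: 22.7
eef_pos: [440.9, -212.5, 26.7]
tool_rot: [0.001, -0.082, 0.997, -0.0]
ft_force: [-1.0, 1.9, 5.6]
finger_gap: 34.7
```

{"op": "apply_moves", "data": {"series": [[-1, [0, 0, -10], 0], [-1, [0, 0, -25], 0], [-1, [0, 0, -30], 0], [-1, [0, 0, -26], 0], [-1, [0, 0, 0], 0], [-1, [-15, 3, 0], 0], [-1, [-25, 5, 0], 0], [-1, [-25, 5, 0], 0], [-1, [-25, 5, 0], 0], [-1, [-25, 5, 0], 0]]}}

```text
time: 23.53
eef_pos: [550.5, -170.1, 114.9]
tool_rot: [-0.001, -0.082, 0.997, 0.0]
ft_force: [0.4, 0.1, -0.4]
finger_gap: 34.4
```

{"op": "apply_moves", "data": {"series": [[-1, [-25, 5, 0], 0], [-1, [-25, 5, 0], 0], [-1, [-25, 5, 0], 0], [-1, [-24, 4, 0], 0], [-1, [-12, 0, 0], 0], [-1, [0, 0, 0], 0], [-1, [0, 0, 0], 0]]}}

```text
time: 24.12
eef_pos: [655.7, -133.5, 114.1]
tool_rot: [-0.002, -0.082, 0.997, 0.0]
ft_force: [-1.4, 0.8, -0.9]
finger_gap: 34.3
```

```bash
python3 st.py w15 656.8 -135 44.7 133.5
```

```text
t 24.1167 tcp [ 655.7 -133.5  114.1] xang -170.6 z [-0.003  0.    -1.   ] q6 0.12 gap 34.3 F [-1.4  0.8 -0.9]
tool delta to (656.8, -135.0, 44.7) [-1.1 -1.8 69.4]
expect px [317 340] holes [(np.int32(967), array([320.9, 341.7]), array([ 655. , -134.7])), (np.int32(299), array([320.3, 385.2]), array([ 651.7, -113.2])), (np.int32(37), array([344.1, 380.1]), array([ 642.4, -117.4])), (np.int32(43), array([296.3, 387.9]), array([ 661.5, -110.2]))]
```

{"op": "apply_moves", "data": {"series": [[-1, [-1, -1, 12], 0], [-1, [0, 0, 15], 0], [-1, [0, 0, 15], 0], [-1, [0, 0, 13], 0], [-1, [0, 0, 6], 0], [-1, [0, 0, 2], 0], [-1, [0, 0, 0], 0], [-1, [0, 0, 0], 0]]}}

```text
time: 24.83
eef_pos: [657.4, -135.1, 53.9]
tool_rot: [0.0, -0.082, 0.997, -0.0]
ft_force: [0.4, 0.6, -0.8]
finger_gap: 34.3
```

```bash
python3 st.py w16 656.8 -135 44.7 69
```

```text
t 24.8333 tcp [ 657.4 -135.1   53.9] xang -170.6 z [ 0.001 -0.    -1.   ] q6 0.13 gap 34.3 F [ 0.4  0.6 -0.8]
tool delta to (656.8, -135.0, 44.7) [0.6 0.2 9.2]
expect px [320 338] holes [(np.int32(967), array([320.9, 341.7]), array([ 656.2, -133.2]))]
```

{"op": "apply_moves", "data": {"series": [[-1, [0, -1, 3], 0], [-1, [0, 0, 2], 0], [-1, [0, 0, 1.5], 0], [-1, [0, 0, 1], 0], [-1, [0, 0, 0.5], 0], [-1, [0, 0, 0], 0]]}}

```text
time: 25.38
eef_pos: [657.3, -135.9, 45.1]
tool_rot: [-0.0, -0.082, 0.997, 0.0]
ft_force: [-0.4, 0.1, -0.4]
finger_gap: 34.1
```

{"op": "apply_moves", "data": {"series": [[-1, [0, 0, 0.5], 0], [-1, [0, 0, 0.5], 0], [-1, [0, 0, 0], 0]]}}

```text
time: 25.63
eef_pos: [657.5, -135.9, 44.8]
tool_rot: [0.0, -0.082, 0.997, -0.0]
ft_force: [-1.6, 0.0, 1.6]
finger_gap: 34.3
```

Contact. I'll release, rise and back away toward the robot.

{"op": "apply_moves", "data": {"series": [[-1, [0, 0, 0.3], 0], [0, [0, 0, 0], 0], [1, [0, 0, 0], 0], [1, [0, 0, 0], 0], [1, [0, 0, 0], 0], [1, [0, 0, -10], 0], [1, [0, 0, -30], 0], [1, [0, 0, -30], 0], [1, [0, 0, -30], 0], [1, [0, 0, -30], 0]]}}

```text
time: 26.47
eef_pos: [657.3, -136.0, 176.2]
tool_rot: [0.0, -0.082, 0.997, -0.0]
ft_force: [0.5, 0.7, 0.5]
finger_gap: 85.2
```

{"op": "apply_moves", "data": {"series": [[1, [15, 0, -20], 0], [1, [25, 0, -10], 0], [1, [25, 0, 0], 0], [1, [25, 0, 0], 0], [1, [25, 0, 0], 0], [1, [25, 0, 0], 0], [1, [15, 0, 0], 0], [1, [0, 0, 0], 0], [1, [0, 0, 0], 0]]}}

```text
time: 27.22
eef_pos: [504.3, -161.5, 205.3]
tool_rot: [0.001, -0.082, 0.997, -0.0]
ft_force: [0.4, -0.1, -0.1]
finger_gap: 85.4
```

```bash
python3 - <<'E'
from look import *
s,st=look("w17")
a=arm.snapshot("scene");b=arm.snapshot("side")
A=cv2.resize(a["color"][180:310,190:450],(800,400),interpolation=cv2.INTER_CUBIC)
B=cv2.resize(b["color"][170:320,190:460],(360,200),interpolation=cv2.INTER_CUBIC)
cv2.imwrite("pics/f1.png",A[...,::-1]);cv2.imwrite("pics/f2.png",cv2.resize(b["color"][160:320,190:460],None,fx=2.9,fy=2.9,interpolation=cv2.INTER_CUBIC)[...,::-1])
E
```

```text
t 27.2167 tcp [ 504.3 -161.5  205.3] xang -170.6 z [ 0.002 -0.    -1.   ] q6 0.17 gap 85.4 F [ 0.4 -0.1 -0.1]
```

View pics/f1.png

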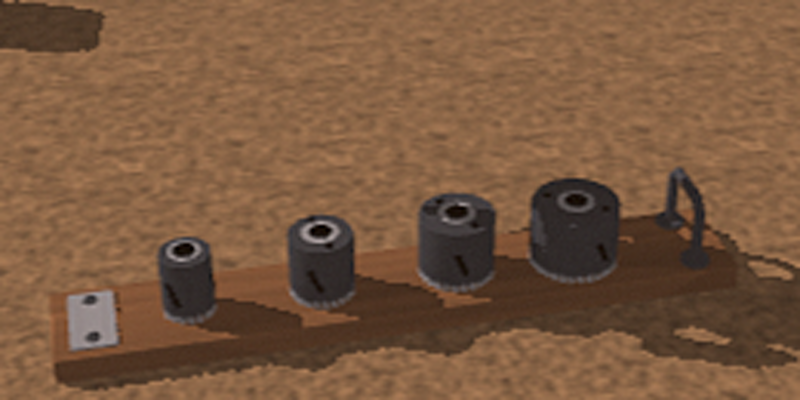

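View pics/f2.png

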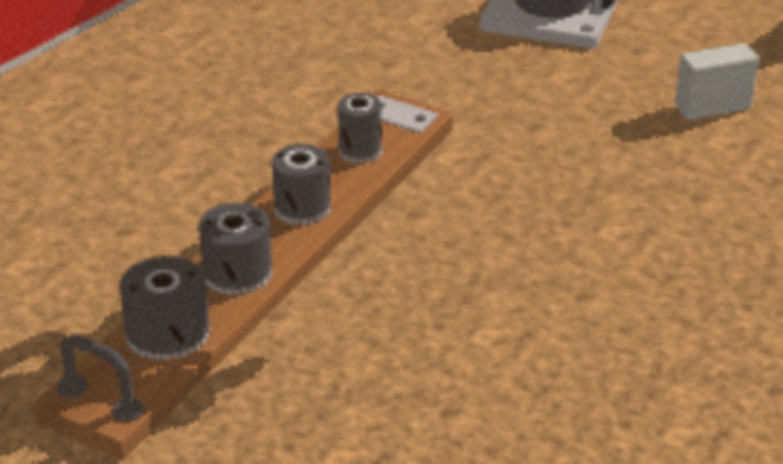

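Both views show the four saws upright and flat on the board, going from 60 next to the handle down to 35 next to the plate. No studs show, and the gauge is still standing. I'm handing it in.

```bash
python3 -c "
from workcell import arm
print(arm.close_job())"
```

```text
the job is handed in; nothing more can be done
None
```

All four hole saws are back on the rack in order: 60 mm on stud 4 next to the handle, then 52, 44 and 35 mm on studs 3, 2 and 1. Each was lowered until the board took its weight, then released. The job was handed in at about 27 s of the 90 s allowed.

- **Sizes:** the jaw gaps when gripping were 59.2, 51.1, 42.9 and 34.7 mm, which match the four saws.
- **Placement:** the last scene and side views show every saw upright and flat on the board, with no stud showing. Looks from the wrist camera after each of the first three releases put the saws within about 3 mm of their studs. I did not take one for the 35 mm saw; just before its final lowering it measured within about 2 mm of stud 1.
- **Gauge:** I never approached it. It still stands in the last side view, but I did not re-measure its position.
- **Disagreements:** position estimates from the different cameras differed by about 3 mm, and by up to 10 mm for the studs in the side view. That was well inside the room each saw has around its stud. Forces at the end of each move never passed about 20 N, and that highest reading came briefly while gripping the 52 mm saw.

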